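# Release the rubber bumpers from the spring clip and ease its lid shut

### The arm

A 6-joint arm with a two-finger parallel gripper is mounted at the origin on the work surface. World frame = base frame: x ahead of the robot, y to its left, z up, the work surface at z = 0. Lengths are in m, angles in degrees, forces in N, time in s.
With the tool pointing down it reaches from about 0.375 to 0.9 m from the base axis. Payload 3.1 kg.
Tool frame: the origin (TCP) lies on the centre line of the jaws, within the pads' length; the fingertips stand 25 mm ahead of it and the grasp point (between the pads) lies 6 mm ahead of it; z points along the fingers, y is the line along which they close (so a half turn about z gives the same grasp; the last joint's range is limited). The gripper opens to 87 mm and grips with 3 to 60 N. Pads are 19 mm wide; open, the fingers measure 117 mm over their backs; the gripper's body (75 mm by 190 mm) begins 51 mm behind the grasp point.
Start: joints at [-10.227, 30.224, 82.088, -0, 67.689, -10.227], TCP at [0.625, 0, 0.248] pointing down, gripper open.
Joint ranges: [-176.69, 176.69], [-43.24, 126.21], [12.49, 139.97], [-82, 262], [0, 151.66], [-163.58, 163.58]. Speed limits (degrees/s): [159.86, 159.86, 180, 180, 180, 180].

### API

Orientations are given as a 3x3 rotation matrix whose columns are the frame's x, y, z axes.
In Python, from rig import read_state, capture, camera_params, hand_in gives the robot as it stands.
- The arm moves only by the tool apply_moves, never from a script. Its argument "rows" is a list of rows, each an object of numbers: "x", "y", "z": the shift along the tool's x, y, z in mm; "rx", "ry", "rz": the turn, a rotation vector about the tool's x, y, z in units of 6 degrees (1.0 is 6 degrees); "claw": the closure in counts, from 0 (fully open) to 255 (shut). A call has 1 to 10 rows; each row is the pose to reach, as a shift and turn from the pose commanded when the call began, along the tool's axes at that moment; what a row does not reach only later rows make up. A row lasts 1/8 s, in which the tool goes at most 62.5 mm and 10.7 degrees, less where a joint would pass 70% of its speed; a pose out of reach is approached as far as the arm can. A call with a gripper value outside its range is refused whole. The fingers move at their own pace and stop on an object; the grip force is fixed at half the most. Time passes only in rows, so rows that repeat a pose let the fingers close. It gives the time, the measured TCP pose, the force, the opening and the grip force at its end, in the units of the state.
- read_state(): the state, without advancing time (a new reading comes with each control period).
- capture(name): name is "scene" or "side" or "wrist"; returns (picture, depth): 400x640x3 uint8, red, green, blue; 400x640 float32, m along the optical axis (not along the pixel's ray), 0 where there is no reading.
- camera_params(name): a dict with "fx", "fy", "cx", "cy" (pixels), "xyz" and "orientation" of the camera in the world. Camera axes: x right, y up, looking along -z (the intrinsics and any distortion apply to the point x, -y, -z); pixel columns grow to the right and rows downward; lengths in m; the calibration is good to about 2 mm. A picture is of the moment at which its call begins: read the wrist's pose just before it. camera_params takes no time and is no camera call; for the wrist camera it gives the pose at the moment of the call.
- hand_in(): hands the job in; it is judged then, once.
The state is a dict: "time_s": time; "joint_positions": joint angles; "qvel": joint speeds; "tau": joint torques, N m; "position": TCP position; "tcp_rot": TCP orientation; "force": force on the tool from outside, world axes, zero at the start; "moment": the same for the moment, N m; "opening": opening from 0.0 (shut) to 1.0 (fully open); "grasp_force": force on a finger pad.
Only numpy, scipy, OpenCV 4.12 (cv2) and the standard library are available. Lean on these libraries where they do the work, as an engineer would, in place of code of your own. Each camera call takes 0.05 s, during which the arm holds its last target. There are 200 camera calls.

### The job

Press the yellow thumb bar of the spring clip right down so that its lid lifts, and keep it down until both rubber bumpers have rolled to the foot of the red stand's sloping channel. Then let the lever come back up slowly under your finger, so that the lid eases fully shut and never snaps. Work only through the lever: pick nothing up, do not touch the lid or the bumpers, and leave the gilt corner, the pencil box and the nail set where they lie.

Things in the scene. Friction and masses are not known exactly. Their poses are not given: they have to be found in the camera images.
- stand: Red steel easel stand fixed to the bench; base plate 230 x 135 x 6 mm (its x, y), origin on the bench under its middle, z up. A channel 24 mm wide inside runs along its x at y = -35 mm, falling 18 degrees towards +x: floor height 110 mm at the high end (x = -95), 78 at x = 0, 45 at the foot (x = +100). Two red posts at x = -31 and +31, y = 35 mm, 121 mm tall, carry the clip's hinge.
- foot (a point): Floor of the channel at its low end, against the stop plate there: x = 100, y = -35, z = 45 mm in the stand's frame. Axes as the stand's. The released bumpers come to rest here, one behind the other.
- hinge (a point): Middle of the clip's fixed hinge axis, which lies along the stand's x axis, at x = 0, y = +35, z = 116 mm in the stand's frame. Lever on its +y side, lid on its -y side.
- thumb_bar (a point): Centre of the yellow thumb bar at the lever's end, 75 mm from the hinge: a round bar 14 mm thick (its top 7 mm above this point), 50 mm long, level along the stand's x. Stand frame: at rest y = 105, z = 142 mm; right down y = 105, z = 90 mm; 5 mm farther out half way, so a straight downward press stays on it. A plate 44 mm wide joins it to the hinge. Free bench beneath.
- clip (a joint): Angle of the spring clip (lever and linked lid turn by the same angle), rad: 0 = lid shut, lever up; 0.70 = lever right down at its stop, lid fully lifted. The bumpers can pass from about 0.4. A spring returns it: about 3.5 N on the bar starts it, 7 to 8 N holds it right down; let go, it snaps shut. Closing faster than 1.5 rad/s (bar rising faster than 0.11 m/s) counts as a snap.
- lid: The clip's steel lid flap, 24 x 30 mm, with a lip 34 mm deep that hangs into the channel at x = 0 and holds the bumpers back. Linked to the lever so that it lifts as the lever goes down. Its origin is on the hinge axis; the flap itself is 70 mm from there, over the channel (y = -35, z = 116 mm in the stand's frame at rest). Not to be touched.
- bumper0: Front rubber bumper: black roller 30 mm in diameter, 20 mm wide, on edge in the channel. Its origin lies on its rim (and turns as it rolls); use its centre point instead. Not to be touched.
- bumper1: Rear rubber bumper, the same as the front one. Not to be touched.
- bumper0_center (a point): Centre of the front bumper. It waits behind the lid's lip at x = -17, z = 99 mm in the stand's frame and, once released, rolls to the foot (x about 90, z about 63 mm) within about a second.
- bumper1_center (a point): Centre of the rear bumper. It waits behind the front one at x = -46, z = 109 mm in the stand's frame, and comes to rest against it near the foot (x about 61, z about 73 mm).
- corner: Gilt plaster frame corner lying on the bench, an L of two mouldings 122 mm long, 34 mm wide, 27 mm high; origin on the bench inside the L. Leave alone.
- pencil_box: Shut wooden pencil box on the bench, 200 x 70 x 42 mm, origin under its middle, x lengthwise. Leave alone.
- nail_set: Steel nail set lying on the bench, 119 mm long, 11 mm thick, origin on the bench beneath its grip, x towards its point. Leave alone.

How it is judged (in metres and radians):
On the way, in this order (a step that is already met when the one before it is completed fails the run):
1. the lever is pressed and the lid is lifting (value of joint clip above 0.3 rad).
2. both bumpers have rolled to the foot of the channel while the lid is held open (x of bumper0_center in the frame of stand above 0.065 m and x of bumper1_center in the frame of stand above 0.035 m and value of joint clip above 0.3 rad), for 0.1 s.
3. the lid is eased shut (value of joint clip below 0.04 rad), for 0.2 s.
At the end, for the whole second after the job is handed in: The lid is shut (clip angle below 0.04 rad), both bumpers lie in the foot of the channel (front one beyond x = 65 mm and rear one beyond x = 35 mm in the stand's frame, still between the channel's walls), and the gilt corner, pencil box and nail set are within 15 mm of where they began (value of joint clip below 0.04 rad and x of bumper0_center in the frame of stand between 0.065 and 0.11 m and x of bumper1_center in the frame of stand between 0.035 and 0.11 m and y of bumper0_center in the frame of stand between -0.045 and -0.025 m and y of bumper1_center in the frame of stand between -0.045 and -0.025 m and height (world z) of bumper0_center between 0.05 and 0.09 m and height (world z) of bumper1_center between 0.05 and 0.09 m and distance of each of corner, pencil_box, nail_set from where it was at the start of the episode below 0.015 m); the robot touches nothing.
It fails at once if the lid snaps: it closes faster than 1.5 rad/s (velocity of joint clip below -1.5 rad/s).
It fails at once if the robot touches the lid (contact force between any of the fingers, the arm and lid above 0.5 N).
It fails at once if the robot touches a bumper (contact force between any of the fingers, the arm and bumper0 above 0.5 N or contact force between any of the fingers, the arm and bumper1 above 0.5 N).
It fails at once if a bumper is lifted out of the channel (height (world z) of any of bumper0_center, bumper1_center above 0.13 m).
It fails at once if the gilt corner, pencil box or nail set is lifted or pushed away (distance of any of corner, pencil_box, nail_set from where it was at the start of the episode above 0.015 m).
It also fails if it takes over 35 s, if anything falls off the work surface, if the arm or the gripper's body presses on something with over 40 N, if the wrist force passes 120 N, or if a joint passes its speed limit or range.

## Working session

There is one attempt and no reset: what is moved stays moved. The work goes in short steps, Python scripts to look and compute and a tool call to move; the robot and the scene stay as the last step left them, time stands still between calls to the robot, and variables do not carry over. Pictures are saved under pics/ and viewed, at most 10 in all, crops included, and the job is handed in when it is done.

Besides the shell and the picture viewer there is one more tool, called after "Call:" in YAML: its name, and indented under it one key for each argument. apply_moves: Moves the arm, as the interface text tells. Its arguments: {"type":"object","properties":{"rows":{"type":"array"}},"required":["rows"]}

```bash
mkdir -p pics
cat > h.py <<'E'
import numpy as np,cv2
from rig import *
def pts(name):
    p=camera_params(name); im,d=capture(name)
    v,u=np.mgrid[:400,:640]
    c=np.dstack([(u-p['cx'])/p['fx']*d,-(v-p['cy'])/p['fy']*d,-d])
    w=c@np.array(p['orientation']).T+np.array(p['xyz'])
    w[d==0]=np.nan
    return im,w
E
python3 - <<'E'
from h import *
print(camera_params('scene'))
a=[]
for n in('scene','side'):
    im,w=pts(n); np.savez(n,im=im,w=w); a.append(im)
    hsv=cv2.cvtColor(im,cv2.COLOR_RGB2HSV)
    m=cv2.inRange(hsv,(22,120,100),(35,255,255))>0
    nn,l,s,c=cv2.connectedComponentsWithStats(m.astype(np.uint8))
    for i in range(1,nn):
        if s[i,4]>40: print(n,s[i],c[i],np.nanmedian(w[l==i],0),np.nanmin(w[l==i],0),np.nanmax(w[l==i],0))
    cv2.imwrite(f'pics/{n}.png',im[...,::-1])
s=read_state();print(s['time_s'],s['position'],s['tcp_rot'],s['force'])
E
```

```text
{'fx': 450.6357347599417, 'fy': 450.6357347599417, 'cx': 315.1624052621273, 'cy': 197.87198880692833, 'xyz': array([ 1.34285037, -0.07576587,  1.02708607]), 'orientation': array([[ 0.21912982, -0.75203953,  0.62162583],
       [ 0.97568741,  0.17152639, -0.13642866],
       [-0.00402549,  0.63640808,  0.77134204]])}
side [300 193  23  10  89] [311.24719101 196.80898876] [0.56322842 0.05134004 0.14794315] [ 0.53758414 -0.01165589 -0.00168137] [0.59774729 0.20545775 0.22236568]
0.1 [6.24393796e-01 1.42762796e-04 2.46681007e-01] [[ 3.46428911e-06  9.99998174e-01 -1.91119388e-03]
 [ 9.99999935e-01 -2.77387437e-06  3.61250414e-04]
 [ 3.61244453e-04 -1.91119500e-03 -9.99998108e-01]] [-0.17466066  0.54449959 -0.29054386]
```

View pics/scene.png

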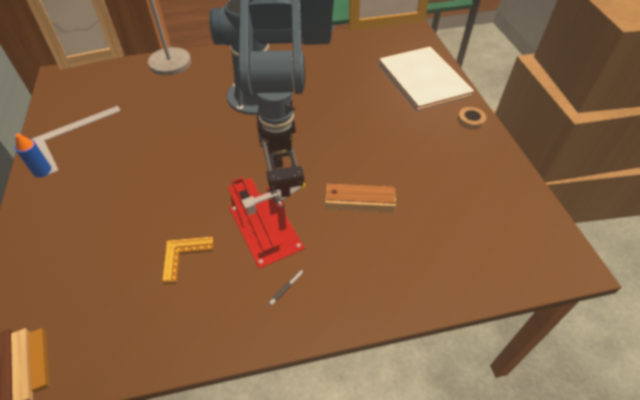

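View pics/side.png

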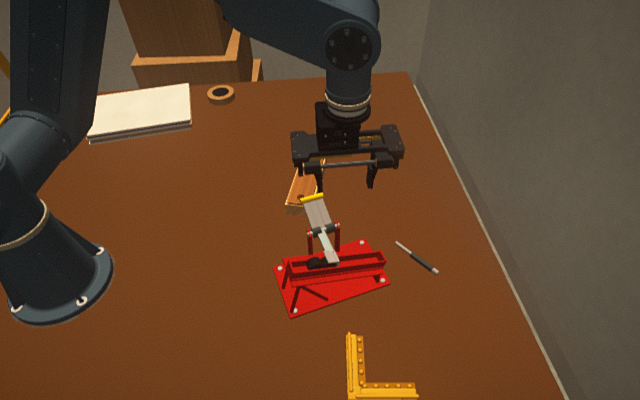

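The scene view shows the stand centred at about (265,222), the lever running right towards the gripper, and the bar mostly hidden under it. In the side view the yellow bar is at (311,197), and its clear sides are away from the box and the corner. Next I'll measure the stand's pose.

Run:
```python
from h import *
for n in('scene','side'):
    f=np.load(n+'.npz');im,w=f['im'],f['w']
    h=cv2.cvtColor(im,cv2.COLOR_RGB2HSV)
    m=(((h[...,0]<5)|(h[...,0]>174))&(h[...,1]>190)&(h[...,2]>90)).astype(np.uint8)
    nn,l,s,c=cv2.connectedComponentsWithStats(m); i=1+np.argmax(s[1:,4]); 
    p=w[(l==i)]; q=p[(p[:,2]<.012)&(p[:,2]>-.005)]
    r=cv2.minAreaRect((q[:,:2]*1000).astype(np.float32)); print(n,s[i],len(p),len(q),r,cv2.boxPoints(r).round(), 'z',np.median(q[:,2]))
    hi=p[p[:,2]>.03]; print(np.percentile(hi,[1,50,99],axis=0).round(3))
    # ray-cast contour corners on z=6mm
    P=camera_params(n); R=np.array(P['orientation'])
    cn=max(cv2.findContours((l==i).astype(np.uint8),0,2)[0],key=cv2.contourArea)
    ap=cv2.approxPolyDP(cv2.convexHull(cn),3,True)[:,0]
    for u,v in ap:
        d=R@[(u-P['cx'])/P['fx'],-(v-P['cy'])/P['fy'],-1]; t=(.006-P['xyz'][2])/d[2]; print((u,v),((P['xyz']+t*d)*1000).round())
    # yellow bar
    y=cv2.inRange(h,(22,100,90),(35,255,255))>0
    k=y&(w[...,2]>.11)&(w[...,2]<.17); print('yellow',k.sum(),np.nanmedian(w[k],0),np.nanmin(w[k],0) if k.any() else 0,np.nanmax(w[k],0) if k.any() else 0)
    cv2.imwrite(f'pics/{n}_c.png',cv2.resize(im[140:330,200:420],None,fx=3,fy=3,interpolation=cv2.INTER_CUBIC)[...,::-1])
```

```text
scene [ 229  179   75   88 2744] 2744 1083 ((594.3382568359375, -53.56278991699219), (222.19873046875, 131.5557403564453), 14.372485160827637) [[ 470.  -17.]
 [ 503. -145.]
 [ 718.  -90.]
 [ 686.   38.]] z 0.007707601628234695
[[ 0.501 -0.128  0.035]
 [ 0.619 -0.074  0.071]
 [ 0.701 -0.019  0.121]]
(np.int32(234), np.int32(181)) [ 400. -121.    6.]
(np.int32(251), np.int32(179)) [404. -69.   6.]
(np.int32(286), np.int32(218)) [574.   8.   6.]
(np.int32(303), np.int32(248)) [683.  35.   6.]
(np.int32(259), np.int32(266)) [713. -89.   6.]
(np.int32(230), np.int32(209)) [ 506. -144.    6.]
(np.int32(229), np.int32(187)) [ 421. -138.    6.]
yellow 0 [nan nan nan] 0 0
side [ 273  238  117   81 4363] 4363 2365 ((598.0341796875, -46.177764892578125), (250.44808959960938, 150.81141662597656), 14.331110000610352) [[ 458.   -4.]
 [ 495. -150.]
 [ 738.  -88.]
 [ 701.   58.]] z 0.005886155687456207
[[ 0.495 -0.135  0.04 ]
 [ 0.594 -0.094  0.078]
 [ 0.699 -0.025  0.128]]
(np.int32(380), np.int32(250)) [712.  -2.   6.]
(np.int32(386), np.int32(260)) [720. -31.   6.]
(np.int32(389), np.int32(284)) [713. -94.   6.]
(np.int32(290), np.int32(318)) [ 496. -148.    6.]
(np.int32(273), np.int32(269)) [464. -26.   6.]
(np.int32(283), np.int32(258)) [487.   2.   6.]
(np.int32(364), np.int32(238)) [681.  37.   6.]
yellow 72 [0.56136306 0.04984073 0.14834768] [0.53758414 0.03981893 0.14404709] [0.58535163 0.06083491 0.15148282]
  return np.nanmean(a, axis, out=out, keepdims=keepdims)
```

View pics/side_c.png

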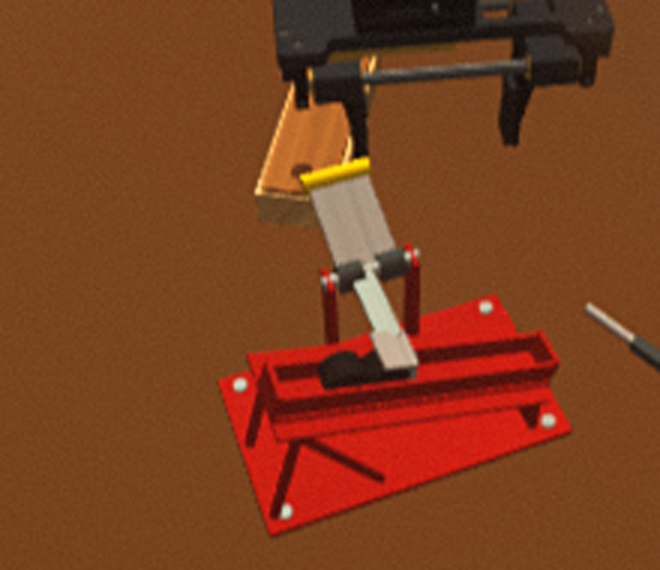

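The side crop shows the stand's corners clearly. The yaw is about 14.5° and the centre about (0.591,-0.055). The bar is measured at about (0.562,0.050) with its top at 0.149, as specified. Next I'll close the claw, turn to the stand's axis and hover over the bar.

Call:
apply_moves:
  rows:
    - {"x":20,"y":-25,"z":0,"rz":-1.2,"claw":255}
    - {"x":51,"y":-63,"z":0,"rz":-2.42,"claw":255}
    - {"x":51,"y":-63,"z":20,"rz":-2.42,"claw":255}
    - {"x":51,"y":-63,"z":40,"rz":-2.42,"claw":255}
    - {"x":51,"y":-63,"z":50,"rz":-2.42,"claw":255}
    - {"x":51,"y":-63,"z":50,"rz":-2.42,"claw":255}
    - {"x":51,"y":-63,"z":50,"rz":-2.42,"claw":255}
    - {"x":51,"y":-63,"z":50,"rz":-2.42,"claw":255}

```text
validation failed for argument at $.ro...
```

Run:
```python
from h import *
s=read_state();print(s['time_s'],s['position'],s['tcp_rot'].round(3) if hasattr(s['tcp_rot'],'round') else s['tcp_rot'],s['force'],s['opening'])
im,w=pts('side')
h=cv2.cvtColor(im,cv2.COLOR_RGB2HSV)
y=cv2.inRange(h,(22,100,90),(35,255,255))>0
k=y&(w[...,2]>.11)&(w[...,2]<.17); print(k.sum(),np.nanmedian(w[k],0),np.nanmin(w[k],0),np.nanmax(w[k],0))
cv2.imwrite('pics/s2.png',cv2.resize(im[100:300,220:440],None,fx=3,fy=3)[...,::-1])
```

```text
0.1 [6.24393796e-01 1.42762796e-04 2.46681007e-01] [[ 0.     1.    -0.002]
 [ 1.    -0.     0.   ]
 [ 0.    -0.002 -1.   ]] [-0.17466066  0.54449959 -0.29054386] 0.9995297143486539
74 [0.56230705 0.04976408 0.14800268] [0.53757999 0.04136231 0.14526212] [0.58542409 0.05973215 0.15067489]
```

View pics/s2.png

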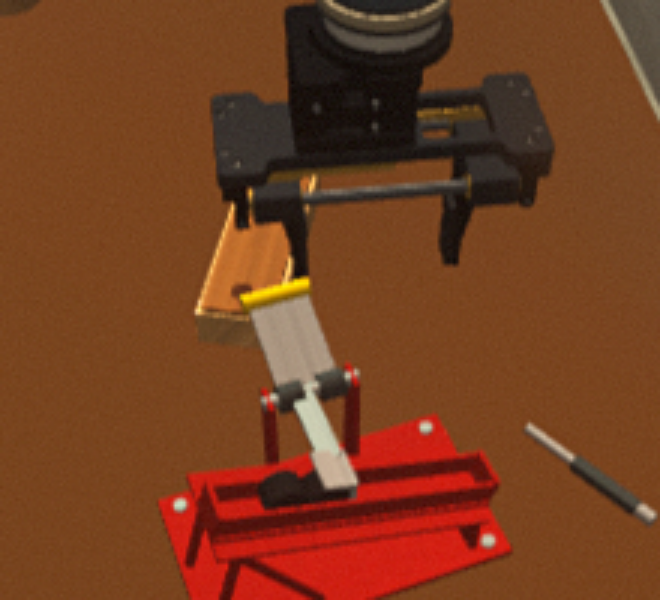

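The picture shows the arm unmoved, because the call was refused. I'll resend it with every key in each row.

Call:
apply_moves:
  rows:
    - {"x":20,"y":-25,"z":0,"rx":0,"ry":0,"rz":-1.2,"claw":255}
    - {"x":51,"y":-63,"z":0,"rx":0,"ry":0,"rz":-2.42,"claw":255}
    - {"x":51,"y":-63,"z":20,"rx":0,"ry":0,"rz":-2.42,"claw":255}
    - {"x":51,"y":-63,"z":40,"rx":0,"ry":0,"rz":-2.42,"claw":255}
    - {"x":51,"y":-63,"z":50,"rx":0,"ry":0,"rz":-2.42,"claw":255}
    - {"x":51,"y":-63,"z":50,"rx":0,"ry":0,"rz":-2.42,"claw":255}
    - {"x":51,"y":-63,"z":50,"rx":0,"ry":0,"rz":-2.42,"claw":255}
    - {"x":51,"y":-63,"z":50,"rx":0,"ry":0,"rz":-2.42,"claw":255}

```text
time_s: 1.15
position: [0.5625, 0.0509, 0.1982]
tcp_rot: [[-0.251, 0.968, 0.001], [0.968, 0.251, -0.0], [-0.0, 0.001, -1.0]]
force: [0.5, 0.6, -0.4]
opening: 0.172
grasp_force: 0.0
```

Run:
```python
from h import *
s=read_state();print(s['time_s'],s['position'],np.round(s['tcp_rot'],3),s['force'],s['opening'])
im,w=pts('side')
h=cv2.cvtColor(im,cv2.COLOR_RGB2HSV)
y=cv2.inRange(h,(22,100,90),(35,255,255))>0
k=y&(w[...,2]>.11)&(w[...,2]<.17); print(k.sum(),np.nanmedian(w[k],0),np.nanmin(w[k],0),np.nanmax(w[k],0))
cv2.imwrite('pics/s3.png',cv2.resize(im[100:300,220:440],None,fx=3,fy=3)[...,::-1])
```

```text
1.15 [0.56251869 0.05091083 0.19824149] [[-0.251  0.968  0.001]
 [ 0.968  0.251 -0.   ]
 [-0.     0.001 -1.   ]] [ 0.54234881  0.55330669 -0.43754918] 0.17221876191569063
73 [0.56318762 0.05016172 0.14810457] [0.53757401 0.04091358 0.14495891] [0.58537727 0.06120318 0.15048965]
```

View pics/s3.png

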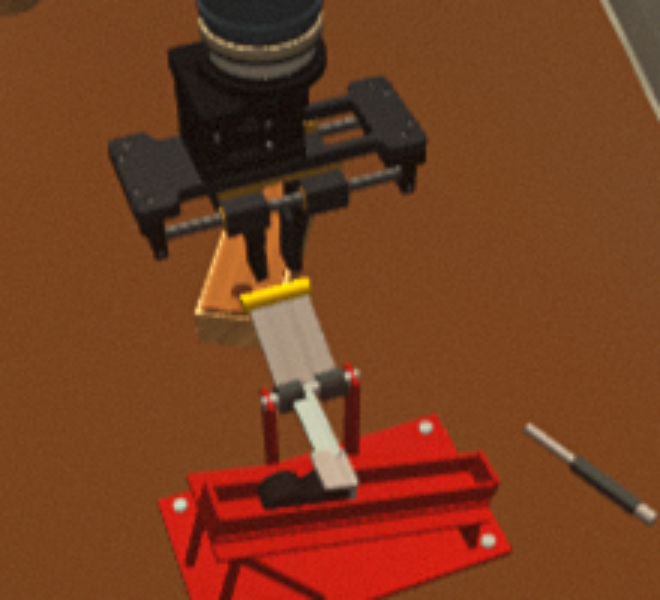

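The view shows the fingers closed and above the bar, spanning its middle at about (270,285). I'll press until just short of the stop.

Call:
apply_moves:
  rows:
    - {"x":1,"y":0,"z":12,"rx":0,"ry":0,"rz":0,"claw":255}
    - {"x":2,"y":0,"z":20,"rx":0,"ry":0,"rz":0,"claw":255}
    - {"x":2,"y":0,"z":27,"rx":0,"ry":0,"rz":0,"claw":255}
    - {"x":2,"y":0,"z":36,"rx":0,"ry":0,"rz":0,"claw":255}
    - {"x":2,"y":0,"z":46,"rx":0,"ry":0,"rz":0,"claw":255}
    - {"x":2,"y":0,"z":56,"rx":0,"ry":0,"rz":0,"claw":255}
    - {"x":2,"y":0,"z":64,"rx":0,"ry":0,"rz":0,"claw":255}
    - {"x":2,"y":0,"z":70,"rx":0,"ry":0,"rz":0,"claw":255}
    - {"x":2,"y":0,"z":73,"rx":0,"ry":0,"rz":0,"claw":255}
    - {"x":2,"y":0,"z":73,"rx":0,"ry":0,"rz":0,"claw":255}

```text
time_s: 2.45
position: [0.5617, 0.0528, 0.1249]
tcp_rot: [[-0.251, 0.968, 0.0], [0.968, 0.251, -0.001], [-0.001, 0.0, -1.0]]
force: [-2.2, 0.1, 7.6]
opening: 0.006
grasp_force: 3.4
```

Call:
apply_moves:
  rows:
    - {"x":0,"y":0,"z":1,"rx":0,"ry":0,"rz":0,"claw":255}
    - {"x":0,"y":0,"z":2,"rx":0,"ry":0,"rz":0,"claw":255}
    - {"x":0,"y":0,"z":2,"rx":0,"ry":0,"rz":0,"claw":255}
    - {"x":0,"y":0,"z":2,"rx":0,"ry":0,"rz":0,"claw":255}
    - {"x":0,"y":0,"z":2,"rx":0,"ry":0,"rz":0,"claw":255}
    - {"x":0,"y":0,"z":2,"rx":0,"ry":0,"rz":0,"claw":255}
    - {"x":0,"y":0,"z":2,"rx":0,"ry":0,"rz":0,"claw":255}
    - {"x":0,"y":0,"z":2,"rx":0,"ry":0,"rz":0,"claw":255}
    - {"x":0,"y":0,"z":2,"rx":0,"ry":0,"rz":0,"claw":255}
    - {"x":0,"y":0,"z":2,"rx":0,"ry":0,"rz":0,"claw":255}

```text
time_s: 3.7
position: [0.5618, 0.0525, 0.1232]
tcp_rot: [[-0.251, 0.968, 0.001], [0.968, 0.251, -0.001], [-0.001, 0.001, -1.0]]
force: [-0.9, -1.0, 8.2]
opening: 0.005
grasp_force: 3.6
```

Run:
```python
from h import *
im,w=pts('side')
t=np.radians(14.5);R=np.array([[np.cos(t),-np.sin(t)],[np.sin(t),np.cos(t)]])
q=(w[...,:2]-[.591,-.055])@R
k=(im.max(2)<60)&(abs(q[...,1]+.035)<.014)&(w[...,2]>.04)&(w[...,2]<.14)
print(k.sum(),np.percentile(q[k][:,0],[2,25,50,75,98]),read_state()['force'])
cv2.imwrite('pics/s4.png',cv2.resize(im[100:300,220:440],None,fx=3,fy=3)[...,::-1])
```

```text
230 [0.04563594 0.05596204 0.06872535 0.08508114 0.09806123] [-2.77178174 -0.7104207   7.1258049 ]
```

View pics/s4.png

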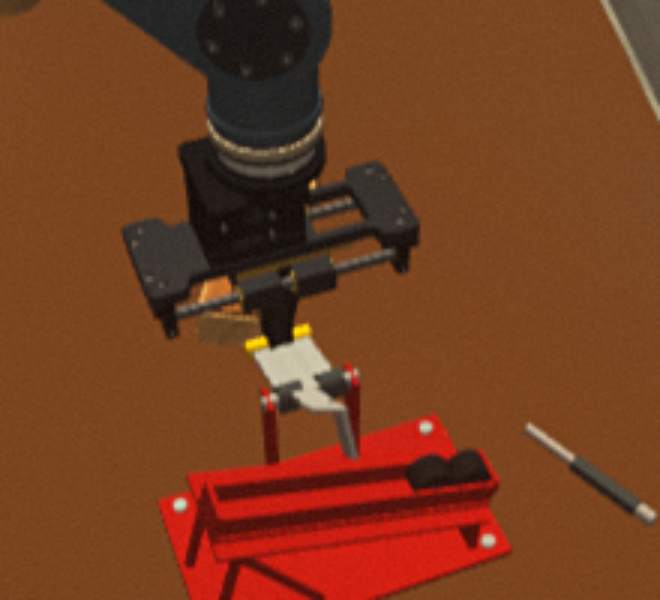

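Both bumpers lie at the foot, near (430,470) and (467,465), and the lid is up. I'll ease it shut at about 24 mm/s.

Call:
apply_moves:
  rows:
    - {"x":0,"y":0,"z":-2,"rx":0,"ry":0,"rz":0,"claw":255}
    - {"x":0,"y":0,"z":-5,"rx":0,"ry":0,"rz":0,"claw":255}
    - {"x":0,"y":0,"z":-8,"rx":0,"ry":0,"rz":0,"claw":255}
    - {"x":0,"y":0,"z":-11,"rx":0,"ry":0,"rz":0,"claw":255}
    - {"x":0,"y":0,"z":-14,"rx":0,"ry":0,"rz":0,"claw":255}
    - {"x":0,"y":0,"z":-17,"rx":0,"ry":0,"rz":0,"claw":255}
    - {"x":0,"y":0,"z":-20,"rx":0,"ry":0,"rz":0,"claw":255}
    - {"x":0,"y":0,"z":-23,"rx":0,"ry":0,"rz":0,"claw":255}
    - {"x":0,"y":0,"z":-26,"rx":0,"ry":0,"rz":0,"claw":255}
    - {"x":0,"y":0,"z":-28,"rx":0,"ry":0,"rz":0,"claw":255}

```text
time_s: 5.0
position: [0.5614, 0.0537, 0.1509]
tcp_rot: [[-0.251, 0.968, 0.0], [0.968, 0.251, 0.001], [0.001, 0.0, -1.0]]
force: [-1.0, 2.5, 5.4]
opening: 0.004
grasp_force: 2.5
```

Call:
apply_moves:
  rows:
    - {"x":0,"y":0,"z":-2,"rx":0,"ry":0,"rz":0,"claw":255}
    - {"x":0,"y":0,"z":-4,"rx":0,"ry":0,"rz":0,"claw":255}
    - {"x":0,"y":0,"z":-6,"rx":0,"ry":0,"rz":0,"claw":255}
    - {"x":0,"y":0,"z":-8,"rx":0,"ry":0,"rz":0,"claw":255}
    - {"x":0,"y":0,"z":-10,"rx":0,"ry":0,"rz":0,"claw":255}
    - {"x":0,"y":0,"z":-12,"rx":0,"ry":0,"rz":0,"claw":255}
    - {"x":0,"y":0,"z":-14,"rx":0,"ry":0,"rz":0,"claw":255}
    - {"x":0,"y":0,"z":-16,"rx":0,"ry":0,"rz":0,"claw":255}
    - {"x":0,"y":0,"z":-18,"rx":0,"ry":0,"rz":0,"claw":255}
    - {"x":0,"y":0,"z":-20,"rx":0,"ry":0,"rz":0,"claw":255}

```text
time_s: 6.25
position: [0.5616, 0.053, 0.1707]
tcp_rot: [[-0.251, 0.968, 0.0], [0.968, 0.251, -0.0], [-0.0, 0.0, -1.0]]
force: [0.6, -2.1, 2.1]
opening: 0.001
grasp_force: 1.3
```

Call:
apply_moves:
  rows:
    - {"x":0,"y":0,"z":-1,"rx":0,"ry":0,"rz":0,"claw":255}
    - {"x":0,"y":0,"z":-2,"rx":0,"ry":0,"rz":0,"claw":255}
    - {"x":0,"y":0,"z":-3,"rx":0,"ry":0,"rz":0,"claw":255}
    - {"x":0,"y":0,"z":-4,"rx":0,"ry":0,"rz":0,"claw":255}
    - {"x":0,"y":0,"z":-5,"rx":0,"ry":0,"rz":0,"claw":255}
    - {"x":0,"y":0,"z":-6,"rx":0,"ry":0,"rz":0,"claw":255}
    - {"x":0,"y":0,"z":-7,"rx":0,"ry":0,"rz":0,"claw":255}
    - {"x":0,"y":0,"z":-8,"rx":0,"ry":0,"rz":0,"claw":255}

```text
time_s: 7.25
position: [0.5614, 0.0531, 0.1785]
tcp_rot: [[-0.251, 0.968, -0.0], [0.968, 0.251, 0.0], [0.0, -0.0, -1.0]]
force: [-0.0, -0.1, -0.3]
opening: 0.004
grasp_force: 0.0
```

Contact is gone at the rest height. I'll retreat upward and check.

Call:
apply_moves:
  rows:
    - {"x":0,"y":0,"z":-5,"rx":0,"ry":0,"rz":0,"claw":255}
    - {"x":0,"y":0,"z":-15,"rx":0,"ry":0,"rz":0,"claw":255}
    - {"x":0,"y":0,"z":-30,"rx":0,"ry":0,"rz":0,"claw":255}
    - {"x":0,"y":0,"z":-45,"rx":0,"ry":0,"rz":0,"claw":255}
    - {"x":0,"y":0,"z":-60,"rx":0,"ry":0,"rz":0,"claw":255}
    - {"x":0,"y":0,"z":-60,"rx":0,"ry":0,"rz":0,"claw":255}
    - {"x":0,"y":0,"z":-60,"rx":0,"ry":0,"rz":0,"claw":255}

```text
time_s: 8.12
position: [0.5612, 0.053, 0.2385]
tcp_rot: [[-0.251, 0.968, -0.0], [0.968, 0.251, 0.0], [0.0, -0.0, -1.0]]
force: [0.1, -0.7, 0.4]
opening: 0.005
grasp_force: 0.0
```

Run:
```python
from h import *
im,w=pts('side')
h=cv2.cvtColor(im,cv2.COLOR_RGB2HSV)
y=cv2.inRange(h,(22,100,90),(35,255,255))>0
k=y&(w[...,2]>.07)&(w[...,2]<.17)&(abs(w[...,0]-.562)<.035); print(k.sum(),np.nanmedian(w[k],0))
cv2.imwrite('pics/s5.png',cv2.resize(im[100:300,220:440],None,fx=3,fy=3)[...,::-1])
```

```text
75 [0.56151073 0.0500217  0.14810383]
```

View pics/s5.png

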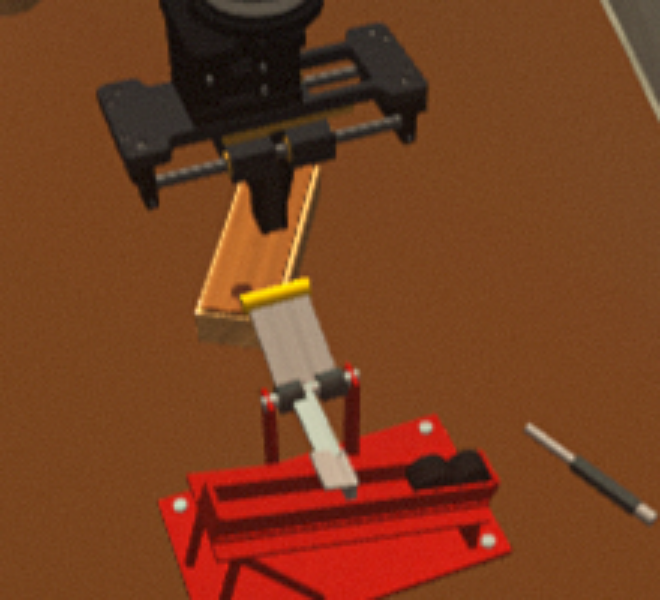

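The lid is shut, the bar is back at its rest height at (275,292), the bumpers are at the foot near (448,468), and the arm is clear.

```bash
python3 -c "from rig import *; print(hand_in())"
```

```text
the job is handed in; nothing more can be done
None
```

I pressed the lever down, both bumpers rolled to the foot, the lid was eased shut with no sign of a snap, and the job is handed in (about 8 s on the robot clock; no verdict was returned).

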